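# Comb the chopsticks into a close row with the spaghetti rake

## Robot

A 6-joint arm with a two-finger parallel gripper is mounted at the origin on the work surface. World frame = base frame: x ahead of the robot, y to its left, z up, the work surface at z = 0. Lengths are in m, angles in rad, forces in N, time in s.
With the tool pointing down it reaches from about 0.35 to 0.775 m from the base axis. Payload 5.5 kg.
Tool frame: the origin (TCP) lies midway between the tips of the shut fingers; the grasp point (between the pads) lies env.grasp_offset behind it (env.grasp_offset is the distance from the TCP to the grasp point, in m); z points along the fingers, y is the line along which they close (so a half turn about z gives the same grasp; the last joint's range is limited). The gripper opens to 85 mm and grips with 20 to 120 N. Pads are 22 mm wide; open, the fingers measure 114 mm over their backs; the gripper's body (76 mm by 85 mm) begins 54 mm behind the grasp point. The pads swing forward as they close: fully open they stand 13 mm farther back than shut.
Start: joints at [1.058, 0.313, 0.046, 1.304, 0, 1.431], TCP at [0.209, 0.536, 0.231] pointing down, gripper open.
Joint ranges: [-2.76, 2.76], [-0.86, 1.69], [-1.03, 1.26], [-2.2, 2.34], [-1.47, 1.5], [-3.14, 3.14]. Speed limits (rad/s): [2.57, 2.57, 3.14, 3.14, 3.14, 3.14].

## Interface

Orientations are given as a unit quaternion [w, x, y, z].
In Python, from workcell import monitor, viewer, order, env gives the robot as it stands.
- The arm moves only by the tool carry_out, never from a script. Its argument "plan" is a list that holds one entry, the list of rows, each a list of 7 numbers: the turn, a rotation vector about the world's x, y, z in rad, then the shift along the world's x, y, z in mm, then the finger opening in mm, from 0 to 85.4. A call has 1 to 20 rows; each row is the pose to reach, as a shift and turn from the pose commanded when the call began; what a row does not reach only later rows make up. A row lasts 1/10 s, in which the tool goes at most 50 mm and 8.59 degrees, less where a joint would pass 70% of its speed; a pose out of reach is approached as far as the arm can. A call with a gripper value outside its range is refused whole. The fingers move at their own pace and stop on an object; "squeeze" is the grip in N (left out, the last holds). Time passes only in rows, so rows that repeat a pose let the fingers close. It gives the time, the measured TCP pose, the force, the opening and the grip force at its end, in the units of the state.
- monitor.get_state(): the state, without advancing time (a new reading comes with each control period).
- viewer.read_camera(name): name is "side" or "top"; returns the picture (384x512x3 uint8, red, green, blue); there is no depth.
- viewer.calibration(name): a dict with "K" (3x3 intrinsics, pixels), "eye" and "rotation" of the camera in the world. Camera axes: x right, y down, z forward; pixel columns grow to the right and rows downward; lengths in m; the calibration is good to about 2 mm. A picture is of the moment at which its call begins. calibration takes no time and is no camera call.
- order.hand_in(): hands the job in; it is judged then, once.
The state is a dict: "clock": time; "joint_pos": joint angles; "qvel": joint speeds; "tau": joint torques, N m; "tcp_pos": TCP position; "orientation": TCP orientation; "wrist_force": force on the tool from outside, world axes, zero at the start; "ft_torque": the same for the moment, N m; "finger_gap": finger opening in m; "grip_force": force on a finger pad.
Only numpy, scipy, OpenCV 4.12 (cv2) and the standard library are available. Lean on these libraries where they do the work, as an engineer would, in place of code of your own. Each camera call takes 0.05 s, during which the arm holds its last target. There are 200 camera calls.

## Task

Take the wooden spaghetti rake by its neck, set its prongs on the floor of the drawer tray in the free strip along the near wall, and comb the scattered chopsticks together into one close, flat, parallel row against the tray's divider, touching them with nothing but the rake. Finish the stroke by holding the rake against the row with a steady push of about 10 N for a second to close it up, and never press the rake on the sticks with more than 20 N or on the tray with more than 40 N. Then stand the rake back on its prongs on the cart top clear of the tray, and leave the other things where they are.

Things in the scene. Friction and masses are not known exactly. Their poses are not given: they have to be found in the camera images.
- tray: grey plastic drawer tray, fixed; outside 356 x 276 mm, walls 8 mm thick, 20 mm high over all, floor 6 mm thick. Origin: centre of underside; x axis to its far wall (turned up to 0.15 rad off world x), y along it, z up. A stiff divider strip, 18 mm high, clips across it parallel to y; the strip's near face is 129 to 161 mm from the origin along x: just where is not measured, so feel for it.
- rake: wooden spaghetti rake, 0.1 kg, standing on its prongs left or right of the tray, 222 mm long; head 46 x 116 mm, its top 51 mm above the prong tips, with 2 rows (32 mm apart) of 5 prongs 10 mm thick, 35 mm long, each row 106 mm wide; handle: square neck, then thin rod. Origin: under the head's centre at tip level; x from handle to head, y along the rows, z up.
- rake_grip (a point): where to take the rake: on its square neck (16 mm wide along y, 14 mm high, 60 mm long from the head's back), 39 mm behind the rake's origin, 43 mm above the prong tips; same axes. The head's back face is 16 mm ahead of this point: under a hard push the neck creeps through the fingers until they bear on that face, which then takes the load.
- rake_front (a point): front face of the front prong row at prong tip level, 21 mm ahead of the rake's origin; same axes.
- stick0: square bamboo chopstick, 8 x 8 mm, 180 mm long, 12 g, its last 40 mm stepped down to a 5 mm tip at the +y end, flat on the tray floor. Origin: middle of its underside; y along the stick, z up. The six lie in three loose couples, askew to the divider by up to 0.32 rad, with gaps, none across another; the near 57 mm of the tray floor is free.
- stick1: square bamboo chopstick, 8 x 8 mm, 180 mm long, 12 g, its last 40 mm stepped down to a 5 mm tip at the +y end, flat on the tray floor. Origin: middle of its underside; y along the stick, z up. The six lie in three loose couples, askew to the divider by up to 0.32 rad, with gaps, none across another; the near 57 mm of the tray floor is free.
- stick2: square bamboo chopstick, 8 x 8 mm, 180 mm long, 12 g, its last 40 mm stepped down to a 5 mm tip at the +y end, flat on the tray floor. Origin: middle of its underside; y along the stick, z up. The six lie in three loose couples, askew to the divider by up to 0.32 rad, with gaps, none across another; the near 57 mm of the tray floor is free.
- stick3: square bamboo chopstick, 8 x 8 mm, 180 mm long, 12 g, its last 40 mm stepped down to a 5 mm tip at the -y end, flat on the tray floor. Origin: middle of its underside; y along the stick, z up. The six lie in three loose couples, askew to the divider by up to 0.32 rad, with gaps, none across another; the near 57 mm of the tray floor is free.
- stick4: square bamboo chopstick, 8 x 8 mm, 180 mm long, 12 g, its last 40 mm stepped down to a 5 mm tip at the +y end, flat on the tray floor. Origin: middle of its underside; y along the stick, z up. The six lie in three loose couples, askew to the divider by up to 0.32 rad, with gaps, none across another; the near 57 mm of the tray floor is free.
- stick5: square bamboo chopstick, 8 x 8 mm, 180 mm long, 12 g, its last 40 mm stepped down to a 5 mm tip at the +y end, flat on the tray floor. Origin: middle of its underside; y along the stick, z up. The six lie in three loose couples, askew to the divider by up to 0.32 rad, with gaps, none across another; the near 57 mm of the tray floor is free.
- salt_pig: white ceramic salt pig, about 110 mm wide and 110 mm high, 0.6 kg, on the other side of the tray from the rake; leave alone. Origin: centre of its underside.
- baking_cup: blue silicone baking cup, 70 mm across, 32 mm high; leave alone. Origin: centre of its underside.
- custard_cup: glass custard cup, 90 mm across, 55 mm high; leave alone. Origin: centre of its underside.
Not all that is in view belongs to the job. What is shaped like the stick3 but orange is not meant. What is shaped like the stick1 but orange is not meant.

How it is judged:
By the outcome, as a careful person would: the job done as asked, in the order asked, and still so for the second after the job is handed in, with the robot touching nothing.
It also fails if it takes over 61 s, if anything falls off the work surface, if the arm or the gripper's body presses on something with over 40 N, if the wrist force passes 120 N, or if a joint passes its speed limit or range.

## Working session

There is one attempt and no reset: what is moved stays moved. The work goes in short steps, Python scripts to look and compute and a tool call to move; the robot and the scene stay as the last step left them, time stands still between calls to the robot, and variables do not carry over. Pictures are saved under pics/ and viewed, at most 10 in all, crops included, and the job is handed in when it is done.

Besides the shell and the picture viewer there is one more tool, called after "Call:" in YAML: its name, and indented under it one key for each argument. carry_out: Moves the arm, as the interface text tells. Its arguments: {"type":"object","properties":{"plan":{"type":"array","items":{"type":"array","items":{"type":"array","items":{"type":"number"}}}},"squeeze":{"type":"number"}},"required":["plan"]}

```bash
mkdir -p pics; ls; python3 - <<'E'
from workcell import monitor, viewer, order, env
import cv2, numpy as np
print(env.grasp_offset, monitor.get_state())
for n in ("top","side"):
    im=viewer.read_camera(n); cv2.imwrite(f"pics/{n}0.png",cv2.resize(im[:,:,::-1],None,fx=1.5,fy=1.5,interpolation=cv2.INTER_CUBIC))
    np.save(f"pics/{n}0.npy",im)
    c=viewer.calibration(n); print(n,c)
E
```

```text
pics
0.0187 {'clock': 0.0, 'joint_pos': array([ 1.05839997e+00,  3.14026319e-01,  4.49884880e-02,  1.30359961e+00,
       -1.09165288e-05,  1.43119212e+00]), 'qvel': array([ 0.00032323, -0.00016779,  0.00098864,  0.00151853, -0.00091779,
       -0.00075048]), 'tau': array([ 9.39498059e-04, -4.80627215e+01,  2.98532063e+01,  1.92036980e-02,
       -1.49718267e-04, -8.85373652e-06]), 'tcp_pos': array([0.20918833, 0.53505399, 0.23039801]), 'orientation': array([-2.89644103e-04,  1.85318521e-01,  9.82678075e-01, -8.73821515e-04]), 'wrist_force': array([ 0.15067785, -1.27515802,  0.14494598]), 'ft_torque': array([ 0.00880489, -0.0277518 ,  0.04327337]), 'grip_force': 0.0, 'finger_gap': 0.08536684483957246}
top {'K': array([[435.74944943,   0.        , 255.90038024],
       [  0.        , 435.74944943, 183.36739954],
       [  0.        ,   0.        ,   1.        ]]), 'eye': array([0.25955391, 0.03347388, 1.29939402]), 'rotation': array([ 0.0726276 , -0.68906947,  0.71681029, -0.0780481 ])}
side {'K': array([[437.52652595,   0.        , 255.98277438],
       [  0.        , 437.52652595, 195.27621628],
       [  0.        ,   0.        ,   1.        ]]), 'eye': array([ 0.22779701, -1.020912  ,  0.82739078]), 'rotation': array([-0.4623759 ,  0.87619488, -0.11923542,  0.06537568])}
```

View pics/top0.png

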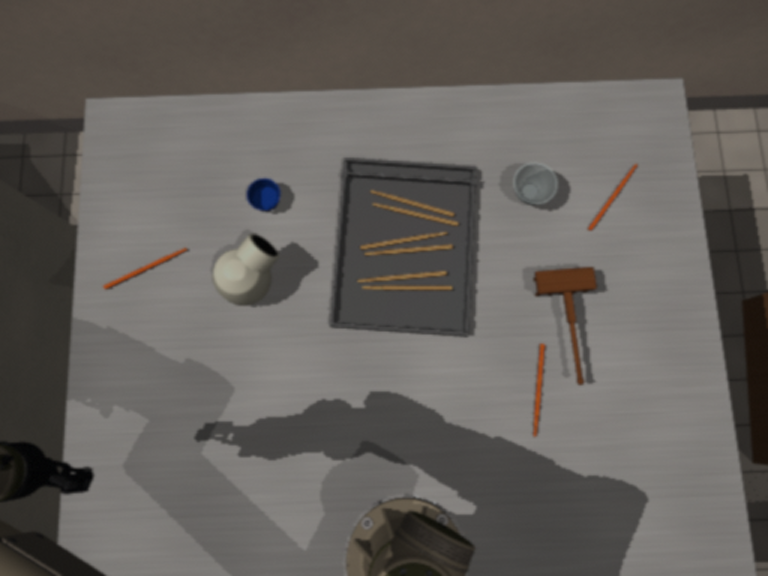

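View pics/side0.png

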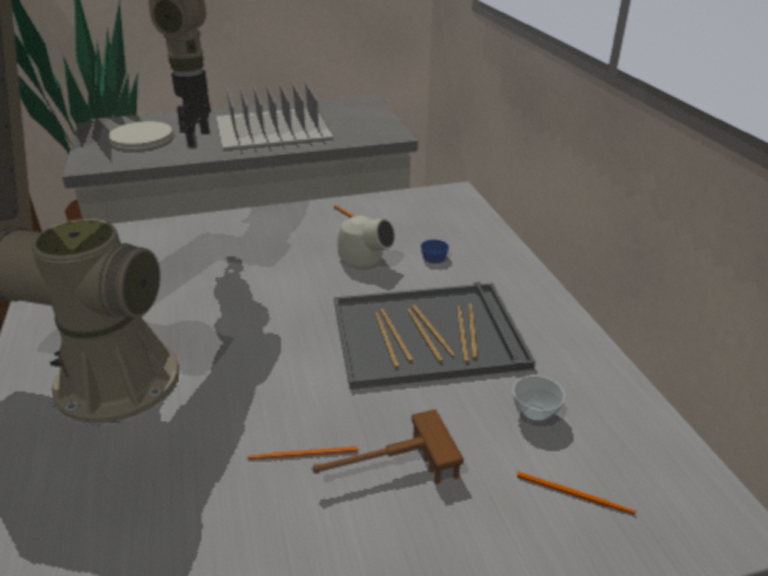

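The top view shows the tray (331–480, 158–335 in the 1.5x picture), with six tan sticks and the divider near its far wall. The rake stands to the right: head at about (565,281), handle end at (580,382). Orange decoys lie outside the tray, the salt pig and blue cup to its left and the glass cup at (535,184).

```bash
cat > h.py <<'E'
import cv2, numpy as np
from scipy.spatial.transform import Rotation as R
from workcell import monitor, viewer, order, env
def cam(n):
    c=viewer.calibration(n); q=c["rotation"]; return c["K"],c["eye"],R.from_quat(np.r_[q[1:],q[0]]).as_matrix()
def ray(n,px,z):
    K,e,M=cam(n); px=np.atleast_2d(px).astype(float)
    d=(M@np.linalg.inv(K)@np.c_[px,np.ones(len(px))].T).T
    return e+d*((z-e[2])/d[:,2])[:,None]
def proj(n,P):
    K,e,M=cam(n); p=(K@M.T@(np.atleast_2d(P)-e).T).T; return p[:,:2]/p[:,2:]
def blobs(m,amin):
    n,l,s,c=cv2.connectedComponentsWithStats(m.astype(np.uint8))
    return [(l==i) for i in range(1,n) if s[i,4]>=amin]
def box(m):
    c=max(cv2.findContours(m.astype(np.uint8),cv2.RETR_EXTERNAL,cv2.CHAIN_APPROX_NONE)[0],key=len); return cv2.minAreaRect(c)
E
python3 - <<'E'
from h import *
print(cam("top")[2])
for n in("top","side"):
    im=np.load(f"pics/{n}0.npy"); hsv=cv2.cvtColor(im,cv2.COLOR_RGB2HSV)
    H,S,V=[hsv[:,:,i].astype(int) for i in range(3)]
    warm=(S>90)&(H<25)&(V>50)
    for b in blobs(warm,40):
        r=box(b); print(n,"warm",b.sum(),np.round(r[0],1),np.round(r[1],1),round(r[2],1),"hsv",H[b].mean().round(),S[b].mean().round(),V[b].mean().round())
    for p in [(230,120),(275,200),(235,108),(222,190),(300,200),(265,116),(265,112),(226,110)] if n=="top" else []: print(p,hsv[p[1],p[0]])
E
```

```text
[[-0.03981699 -0.97652728  0.21168154]
 [-0.99920107  0.03818351 -0.01180045]
 [ 0.00344072 -0.21198228 -0.97726745]]
top warm 182 [408.1 131.2] [ 3.6 53. ] 35.8 hsv 9.0 161.0 140.0
top warm 165 [274.5 135.1] [57.3  2.9] 15.9 hsv 17.0 120.0 116.0
top warm 169 [277.  142.5] [57.5  3.1] 13.4 hsv 17.0 119.0 117.0
top warm 173 [268.5 159.9] [ 3.2 57.9] 80.2 hsv 17.0 118.0 116.0
top warm 176 [272.  166.4] [ 3.2 58.2] 85.2 hsv 17.0 118.0 116.0
top warm 210 [ 96.5 178.4] [ 3.6 60.4] 64.7 hsv 10.0 166.0 136.0
top warm 847 [380.7 216.8] [77.5 40.2] 81.9 hsv 12.0 165.0 88.0
top warm 174 [268.  184.3] [ 3.1 58.3] 84.8 hsv 17.0 118.0 118.0
top warm 186 [271.5 191.5] [ 3. 59.] 90.0 hsv 17.0 117.0 114.0
top warm 232 [358.7 259.5] [ 4.  61.3] 4.8 hsv 10.0 166.0 138.0
(230, 120) [ 0  5 52]
(275, 200) [ 0  4 71]
(235, 108) [ 0  6 40]
(222, 190) [ 0  7 78]
(300, 200) [ 0  4 72]
(265, 116) [ 0  4 64]
(265, 112) [15  8 67]
(226, 110) [ 12  10 123]
side warm 107 [ 48.1 140.6] [13.6  9.2] 74.1 hsv 10.0 139.0 66.0
side warm 83 [314.5 220.5] [35.1  2.4] 84.8 hsv 18.0 108.0 130.0
side warm 98 [288.3 219.8] [41.2  2.5] 50.7 hsv 18.0 109.0 125.0
side warm 87 [307.9 222.5] [35.5  2.4] 81.9 hsv 18.0 107.0 131.0
side warm 91 [263.7 222.9] [38.9  2.5] 60.3 hsv 18.0 108.0 129.0
side warm 96 [282.8 223.1] [40.5  2.4] 58.0 hsv 18.0 109.0 127.0
side warm 90 [257.4 226.5] [37.3  2.6] 69.4 hsv 18.0 106.0 131.0
side warm 1177 [260.1 312.4] [50.2 91.3] 62.7 hsv 13.0 139.0 94.0
side warm 299 [201.5 301.7] [ 4.3 73.2] 85.6 hsv 12.0 157.0 131.0
side warm 362 [383.7 328.4] [82.5  4.7] 18.4 hsv 13.0 204.0 128.0
```

```bash
python3 - <<'E'
from h import *
im=np.load("pics/top0.npy"); hsv=cv2.cvtColor(im,cv2.COLOR_RGB2HSV)
H,S,V=[hsv[:,:,i].astype(int) for i in range(3)]
warm=(S>90)&(H<25)&(V>50)
for b in blobs(warm,100):
    if H[b].mean()>15 :
        (c,s,a)=box(b); p=cv2.boxPoints((c,s,a)); i=0 if s[0]<s[1] else 1
        e=[(p[i]+p[(i+1)%4])/2,(p[(i+2)%4]+p[(i+3)%4])/2]
        w=ray("top",e,0.012); d=w[1]-w[0]; d=d if d[1]>0 else -d
        print("stick",w[:,:2].round(3).tolist(),"len",np.linalg.norm(d).round(3),"ang",np.arctan2(-d[0],d[1]).round(3))
    elif b.sum()>500:
        hd=cv2.morphologyEx(b.astype(np.uint8),cv2.MORPH_OPEN,np.ones((9,9),np.uint8))>0
        hp=cv2.boxPoints(box(hd)); print("head px",hp.round(1).tolist()); print(ray("top",hp,0.051)[:,:2].round(4).tolist())
        ne=b&~cv2.dilate(hd.astype(np.uint8),np.ones((3,3))).astype(bool)
        ys,xs=np.nonzero(ne); print("handle rows",ys.min(),ys.max())
        for y in range(ys.min(),ys.max()+1,4):
            q=xs[ys==y]; print(y,len(q),ray("top",[(q.mean(),y)],0.045)[0,:2].round(4))
dark=((V<95)&(S<40)); dark[:, :200]=0; dark[235:]=0; dark[:95]=0; dark[:,335:]=0
dark=cv2.morphologyEx(dark.astype(np.uint8),cv2.MORPH_CLOSE,np.ones((7,7)))
b=max(blobs(dark,1000),key=lambda m:m.sum()); b=cv2.morphologyEx(b.astype(np.uint8),cv2.MORPH_OPEN,np.ones((15,15)))
r=box(b); tp=cv2.boxPoints(r); print("tray",r,tp.tolist())
print(ray("top",tp,0.02)[:,:2].round(4).tolist())
c1=cv2.resize(im[90:240,205:335,::-1],(520,600),interpolation=cv2.INTER_CUBIC)
c2=cv2.resize(im[165:265,345:415,::-1],None,fx=4,fy=4,interpolation=cv2.INTER_CUBIC)
o=np.zeros((600,800,3),np.uint8); o[:,:520]=c1*1; o[:400,520:]=c2
cv2.imwrite("pics/crop1.png",np.clip(o*1.5,0,255).astype(np.uint8))
E
```

```text
stick [[0.694, -0.047], [0.685, -0.044]] len 0.009 ang 1.257
stick [[0.67, -0.054], [0.66, -0.051]] len 0.01 ang 1.297
stick [[0.615, -0.023], [0.605, -0.024]] len 0.01 ang -1.452
stick [[0.594, -0.033], [0.584, -0.033]] len 0.01 ang -1.538
head px [[358.0, 179.0], [396.0, 179.0], [396.0, 194.0], [358.0, 194.0]]
[[0.5314, -0.2821], [0.527, -0.3939], [0.4822, -0.389], [0.4866, -0.2781]]
handle rows 185 255
185 1 [ 0.5148 -0.2761]
189 0 [nan nan]
193 0 [nan nan]
197 6 [ 0.4764 -0.3388]
201 5 [ 0.4645 -0.3391]
205 6 [ 0.4527 -0.3394]
209 6 [ 0.4408 -0.3411]
213 6 [ 0.4291 -0.3399]
217 3 [ 0.4174 -0.3402]
221 3 [ 0.4056 -0.3419]
225 3 [ 0.3941 -0.3408]
229 3 [ 0.3824 -0.3425]
233 3 [ 0.3709 -0.3413]
237 3 [ 0.3594 -0.343 ]
241 3 [ 0.3479 -0.3447]
245 3 [ 0.3366 -0.3435]
249 3 [ 0.3251 -0.3452]
253 4 [ 0.3138 -0.3455]
stick [[0.539, -0.018], [0.529, -0.019]] len 0.01 ang -1.528
stick [[0.516, -0.028], [0.507, -0.028]] len 0.009 ang 1.523
tray ((271.4383239746094, 164.40489196777344), (96.20845794677734, 114.03071594238281), 3.900493860244751) [[219.56710815429688, 218.0159454345703], [227.32394409179688, 104.24935913085938], [323.3095397949219, 110.79383850097656], [315.5527038574219, 224.5604248046875]]
[[0.4363, 0.1294], [0.7931, 0.0972], [0.7599, -0.2013], [0.4058, -0.1526]]<stdin>:17: RuntimeWarning: Mean of empty slice.
  ret = ret.dtype.type(ret / rcount)
```

View pics/crop1.png

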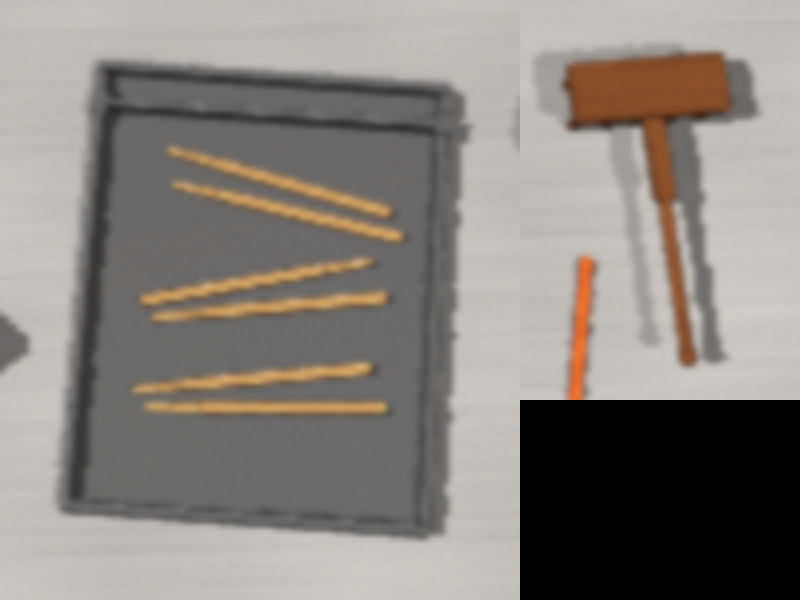

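The crop shows the divider line at crop (110,105)–(435,130), the rim corners at about (98,62), (60,510) and (425,533), and the rake head with top corners near (568,66) and (724,54). I'll turn these into world points.

```bash
python3 - <<'E'
from h import *
im=np.load("pics/top0.npy"); hsv=cv2.cvtColor(im,cv2.COLOR_RGB2HSV)
H,S,V=[hsv[:,:,i].astype(int) for i in range(3)]
f=lambda l:[(205+x/4-.4,90+y/4-.4) for x,y in l]
g=lambda l:[(345+(x-520)/4-.4,165+y/4-.4) for x,y in l]
w=ray("top",f([(98,62),(60,510),(428,533),(455,88)]),.02); print("rim",w[:,:2].round(4).tolist())
d=w[0]-w[1]; print("left edge len",np.linalg.norm(d),"yaw",np.arctan2(d[1],d[0]))
d=w[1]-w[2]; print("near len",np.linalg.norm(d),"yaw",np.arctan2(-d[0],d[1]))
d=ray("top",f([(110,110),(435,130)]),.024)[:,:2]; print("div",d)
w=ray("top",g([(568,66),(724,54),(728,106),(574,123)]),.051); print("head",w[:,:2].round(4).tolist())
d=w[0]-w[1]; print(np.linalg.norm(d),"yaw",np.arctan2(-d[0],d[1]))
d=w[3]-w[2]; print(np.linalg.norm(d),"yaw",np.arctan2(-d[0],d[1]))
# side view check of rake: centroid head top in side pixels
ims=np.load("pics/side0.npy")
w=ray("side",[(412/1.5,418/1.5),(440/1.5,410/1.5),(461/1.5,459/1.5),(434/1.5,468/1.5)],.051); print("side head",w[:,:2].round(4).tolist())
# sticks
warm=(S>90)&(H<25)&(V>50)
for b in blobs(warm,100):
    if 15<H[b].mean():
        ys,xs=np.nonzero(b); vx,vy,x0,y0=cv2.fitLine(np.c_[xs,ys].astype(np.float32),cv2.DIST_L2,0,.01,.01).ravel()
        t=(xs-x0)*vx+(ys-y0)*vy; e=[(x0+vx*k,y0+vy*k) for k in(t.min(),t.max())]
        w=ray("top",e,.012); d=w[1]-w[0]; d*=np.sign(d[1]); print("stick",w[:,:2].round(3).tolist(),np.linalg.norm(d).round(3),np.arctan2(-d[0],d[1]).round(3))
E
```

```text
rim [[0.7901, 0.0918], [0.439, 0.1292], [0.4113, -0.1413], [0.7578, -0.1856]]
left edge len 0.3530693193178998 yaw -0.10633483648542774
near len 0.271946368804421 yaw -0.10212025569382314
div [[ 0.74849546  0.08335593]
 [ 0.72248146 -0.1670652 ]]
head [[0.5252, -0.2774], [0.5297, -0.393], [0.4908, -0.3917], [0.4826, -0.278]]
0.11566063400664654 yaw 0.03920584096851023
0.11399353478632165 yaw 0.0719238431557491
side head [[0.4837, -0.2893], [0.5342, -0.2841], [0.5296, -0.3923], [0.484, -0.3979]]
stick [[0.718, 0.039], [0.66, -0.129]] 0.178 -0.33
stick [[0.69, 0.033], [0.64, -0.137]] 0.177 -0.283
stick [[0.598, 0.064], [0.622, -0.112]] 0.177 0.136
stick [[0.585, 0.055], [0.594, -0.122]] 0.178 0.048
stick [[0.53, 0.069], [0.539, -0.107]] 0.176 0.052
stick [[0.516, 0.061], [0.508, -0.117]] 0.178 -0.049
```

Tray centre ≈ (0.601, −0.0255) with yaw ≈ −0.104. The rake grip is ≈ (0.467, −0.338) with rake yaw ≈ +0.045. The sizes agree with those given to within 3 mm. Next I move above the rake.

Call:
carry_out:
  plan:
    - [[0,0,0.2,211,-436,0,60],[0,0,0.2,211,-436,0,60],[0,0,0.2,211,-436,0,60],[0,0,0.2,211,-436,0,60],[0,0,0.2,211,-436,0,60],[0,0,0.2,211,-436,0,60],[0,0,0.2,211,-436,0,60],[0,0,0.2,211,-436,0,60],[0,0,0.2,211,-436,0,60],[0,0,0.2,211,-436,0,60],[0,0,0.418,258,-874,-81,60],[0,0,0.418,258,-874,-81,60],[0,0,0.418,258,-874,-81,60],[0,0,0.418,258,-874,-81,60],[0,0,0.418,258,-874,-81,60],[0,0,0.418,258,-874,-81,60],[0,0,0.418,258,-874,-81,60],[0,0,0.418,258,-874,-81,60],[0,0,0.418,258,-874,-81,60],[0,0,0.418,258,-874,-81,60]]

```text
clock: 2.1
tcp_pos: [0.4671, -0.3435, 0.1481]
orientation: [-0.0, -0.02, 1.0, -0.0]
wrist_force: [-1.1, -0.2, 0.3]
finger_gap: 0.0598
grip_force: 0.0
```

Call:
carry_out:
  plan:
    - [[0,0,0,0,0,-40,60],[0,0,0,0,0,-70,60],[0,0,0,0,0,-70,60]]

```text
clock: 2.4
tcp_pos: [0.4644, -0.3353, 0.0758]
orientation: [-0.003, -0.023, 1.0, 0.004]
wrist_force: [0.0, 0.9, -1.1]
finger_gap: 0.0606
grip_force: 0.0
```

```bash
python3 - <<'E'
from h import *
s=monitor.get_state(); print(s["tcp_pos"],s["orientation"],s["wrist_force"])
a=viewer.read_camera("top"); b=viewer.read_camera("side")
o=np.zeros((400,760,3),np.uint8)
o[:]=np.hstack([cv2.resize(x[:,:,::-1],(380,400),interpolation=cv2.INTER_CUBIC) for x in (a[165:265,335:430],b[230:330,215:310])])
cv2.imwrite("pics/g1.png",np.clip(o*1.4,0,255).astype(np.uint8))
E
```

```text
[ 0.46441507 -0.33530409  0.07580919] [-0.0033398  -0.02256638  0.99973354  0.0035296 ] [ 0.02667586  0.89333158 -1.13510851]
```

View pics/g1.png

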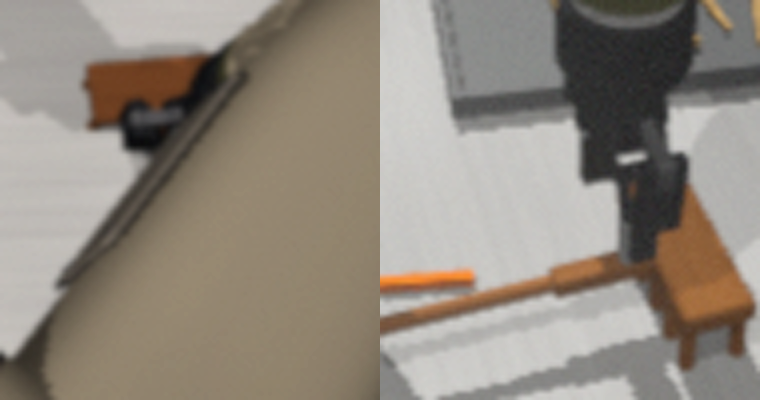

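The side view shows the two fingers straddling the neck just behind the head, clear of it. I'll go down and close.

Call:
carry_out:
  plan:
    - [[0,0,0,0,0,-30,50],[0,0,0,0,0,-50,50],[0,0,0,0,0,-54,50],[0,0,0,0,0,-54,50],[0,0,0,0,0,-54,50],[0,0,0,0,0,-54,30],[0,0,0,0,0,-54,20],[0,0,0,0,0,-54,8],[0,0,0,0,0,-54,8],[0,0,0,0,0,-54,8]]
  squeeze: 80

```text
clock: 3.5
tcp_pos: [0.468, -0.3389, 0.0275]
orientation: [0.001, -0.023, 1.0, -0.0]
wrist_force: [-1.0, 1.8, 6.1]
finger_gap: 0.0143
grip_force: 78.2
```

Call:
carry_out:
  plan:
    - [[0,0,0,0,0,20,8],[0,0,0,0,0,45,8],[0,0,0,0,0,65,8],[0,0,0,-5,30,65,8],[0,0,-0.03,-12,70,65,8],[0,0,-0.06,-20,115,65,8],[0,0,-0.09,-26,160,65,8],[0,0,-0.12,-32,205,65,8],[0,0,-0.149,-37,250,65,8],[0,0,-0.149,-40,290,65,8],[0,0,-0.149,-43,315,65,8],[0,0,-0.149,-43,323,65,8],[0,0,-0.149,-43,323,65,8],[0,0,-0.149,-43,323,65,8]]

```text
clock: 4.9
tcp_pos: [0.425, -0.0162, 0.0914]
orientation: [0.0, 0.052, 0.999, -0.0]
wrist_force: [0.0, -0.4, -1.1]
finger_gap: 0.0144
grip_force: 78.3
```

```bash
python3 - <<'E'
from h import *
s=monitor.get_state(); print(s["tcp_pos"],s["orientation"],s["wrist_force"],s["finger_gap"])
a=viewer.read_camera("top"); b=viewer.read_camera("side"); np.save("pics/t2.npy",a); np.save("pics/s2.npy",b)
o=np.hstack([cv2.resize(x[:,:,::-1],(400,520),interpolation=cv2.INTER_CUBIC) for x in (a[100:256,205:325],b[170:326,200:320])])
cv2.imwrite("pics/g2.png",np.clip(o*1.4,0,255).astype(np.uint8))
E
```

```text
[ 0.42497646 -0.01619326  0.09143559] [ 3.06798218e-04  5.20007061e-02  9.98646966e-01 -2.64231412e-04] [ 0.00442899 -0.37872886 -1.1363447 ] 0.014362227746329698
```

View pics/g2.png

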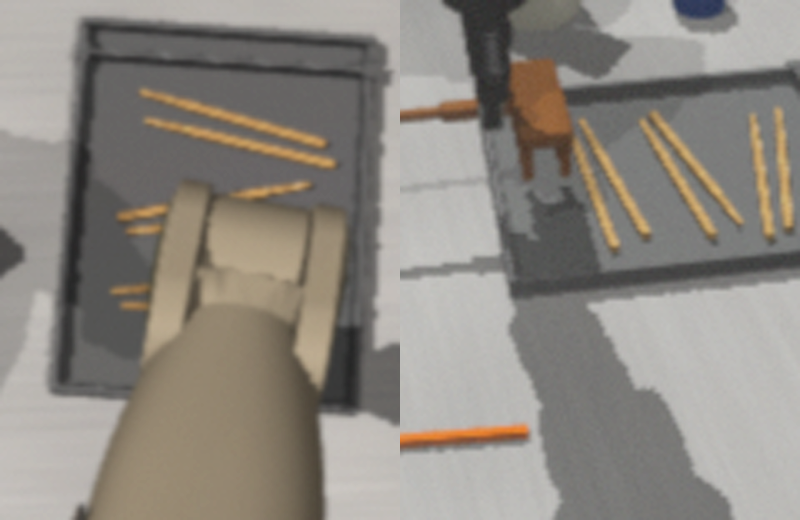

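The side view shows the rake held level above the near strip, with head top corners at crop (511,65), (557,60), (573,135) and (524,142). The sticks are undisturbed.

```bash
python3 - <<'E'
from h import *
g=lambda l:[(200+(x-400)*.3-.35,170+y*.3-.35) for x,y in l]
T=R.from_euler("z",-0.104).as_matrix()
c=np.array([.601,-.0255,0])
w=ray("side",g([(511,65),(557,60),(573,135),(524,142)]),.115); print(w[:,:2].round(4).tolist(), "centre local",((w.mean(0)-c)@T).round(4))
for p,z in (((488,125),.02),((515,296),.02),((583,95),.02)): w=ray("side",g([p]),z)[0]; print(p,w.round(4),((w-c)@T).round(4))
print("tcp local",((np.array([.425,-.0162,0])-c)@T).round(4))
E
```

```text
[[0.455, 0.0318], [0.4962, 0.0289], [0.4805, -0.0836], [0.4393, -0.0823]] centre local [-0.1324 -0.0146  0.115 ]
(488, 125) [0.441 0.078 0.02 ] [-0.1698  0.0863  0.02  ]
(515, 296) [ 0.4113 -0.1589  0.02  ] [-0.1748 -0.1524  0.02  ]
(583, 95) [0.5408 0.1023 0.02  ] [-0.0731  0.1208  0.02  ]
tcp local [-0.176 -0.009  0.   ]
```

Call:
carry_out:
  plan:
    - [[0,0,0,0,0,-20,8],[0,0,0,0,0,-40,8],[0,0,0,0,0,-50,8],[0,0,0,0,0,-54,8],[0,0,0,0,0,-56,8],[0,0,0,0,0,-57,8],[0,0,0,0,0,-57,8],[0,0,0,0,0,-57,8]]

```text
clock: 5.8
tcp_pos: [0.425, -0.0155, 0.0349]
orientation: [0.001, 0.052, 0.999, -0.0]
wrist_force: [0.3, 0.1, -0.6]
finger_gap: 0.0146
grip_force: 78.3
```

Call:
carry_out:
  plan:
    - [[0,0,0,0,0,-1,8],[0,0,0,0,0,-1,8],[0,0,0,0,0,-1,8]]

```text
clock: 6.1
tcp_pos: [0.4248, -0.0155, 0.0336]
orientation: [0.0, 0.052, 0.999, -0.0]
wrist_force: [0.7, -1.1, 0.9]
finger_gap: 0.0147
grip_force: 78.5
```

Call:
carry_out:
  plan:
    - [[0,0,0,0,0,-1,8],[0,0,0,0,0,-1,8],[0,0,0,0,0,-1,8]]

```text
clock: 6.4
tcp_pos: [0.4247, -0.0155, 0.0334]
orientation: [0.0, 0.052, 0.999, -0.0]
wrist_force: [-3.7, -0.6, 11.2]
finger_gap: 0.0143
grip_force: 80.3
```

Call:
carry_out:
  plan:
    - [[0,0,0,0,0,0.6,8],[0,0,0,2,-0.2,0.6,8],[0,0,0,4,-0.4,0.6,8],[0,0,0,6,-0.6,0.6,8],[0,0,0,8,-0.8,0.6,8],[0,0,0,10,-1,0.6,8],[0,0,0,12,-1.2,0.6,8],[0,0,0,14,-1.5,0.6,8],[0,0,0,16,-1.7,0.6,8],[0,0,0,18,-1.9,0.6,8],[0,0,0,20,-2.1,0.6,8]]

```text
clock: 7.5
tcp_pos: [0.4425, -0.0172, 0.0336]
orientation: [-0.002, 0.052, 0.999, 0.0]
wrist_force: [-7.8, 0.3, 15.2]
finger_gap: 0.0145
grip_force: 80.8
```

Call:
carry_out:
  plan:
    - [[0,0,0,1,-0.1,0.7,8],[0,0,0,2,-0.2,1,8],[0,0,0,4,-0.4,1,8],[0,0,0,6,-0.6,1,8],[0,0,0,8,-0.8,1,8],[0,0,0,10,-1,1,8]]

```text
clock: 8.1
tcp_pos: [0.4546, -0.0186, 0.0338]
orientation: [-0.0, 0.052, 0.999, 0.0]
wrist_force: [-0.4, 0.1, -0.8]
finger_gap: 0.0148
grip_force: 78.3
```

Call:
carry_out:
  plan:
    - [[0,0,0,2,-0.2,-0.3,8],[0,0,0,4,-0.4,-0.3,8],[0,0,0,6,-0.6,-0.3,8],[0,0,0,8,-0.8,-0.3,8],[0,0,0,10,-1,-0.3,8],[0,0,0,12,-1.3,-0.3,8],[0,0,0,14,-1.5,-0.3,8],[0,0,0,16,-1.7,-0.3,8],[0,0,0,18,-1.9,-0.3,8],[0,0,0,20,-2.1,-0.3,8]]

```text
clock: 9.1
tcp_pos: [0.4746, -0.0207, 0.0336]
orientation: [-0.0, 0.052, 0.999, 0.0]
wrist_force: [-0.2, -0.1, 1.3]
finger_gap: 0.0142
grip_force: 78.6
```

Call:
carry_out:
  plan:
    - [[0,0,0,2,-0.2,0,8],[0,0,0,4,-0.4,0,8],[0,0,0,6,-0.6,0,8],[0,0,0,8,-0.8,0,8],[0,0,0,10,-1,0,8],[0,0,0,12,-1.3,0,8],[0,0,0,14,-1.5,0,8],[0,0,0,16,-1.7,0,8],[0,0,0,18,-1.9,0,8],[0,0,0,20,-2.1,0,8],[0,0,0,22,-2.3,0,8],[0,0,0,24,-2.5,0,8],[0,0,0,26,-2.7,0,8],[0,0,0,28,-2.9,0,8],[0,0,0,30,-3.1,0,8]]

```text
clock: 10.6
tcp_pos: [0.5046, -0.0238, 0.0336]
orientation: [-0.0, 0.052, 0.999, 0.0]
wrist_force: [-1.7, -0.3, 2.5]
finger_gap: 0.0145
grip_force: 78.8
```

```bash
cat > look.py <<'E'
import sys
from h import *
k=sys.argv[1]; s=monitor.get_state(); print(s["tcp_pos"],s["wrist_force"],s["ft_torque"])
a=viewer.read_camera("top"); b=viewer.read_camera("side"); np.save(f"pics/t{k}.npy",a); np.save(f"pics/s{k}.npy",b)
o=np.hstack([cv2.resize(x[:,:,::-1],(400,400),interpolation=cv2.INTER_CUBIC) for x in (a[100:220,215:335],b[175:275,240:340])])
cv2.imwrite(f"pics/g{k}.png",np.clip(o*1.4,0,255).astype(np.uint8))
E
python3 look.py 3
```

```text
[ 0.5046059  -0.02378646  0.03363194] [-1.71262226 -0.32143901  2.4773215 ] [ 0.00562513  0.39511999 -0.05157828]
```

View pics/g3.png

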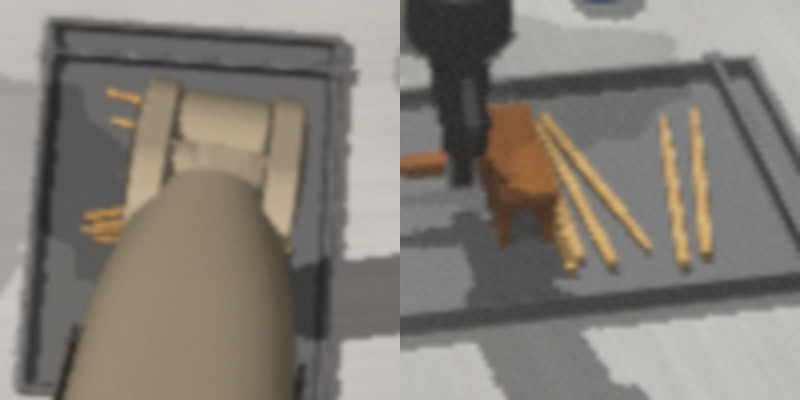

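The side view shows two sticks gathered flat and parallel along the prongs, with the middle pair just being met. The far pair is untouched. I'll continue.

Call:
carry_out:
  plan:
    - [[0,0,0,2,-0.2,0.1,8],[0,0,0,4,-0.4,0.1,8],[0,0,0,6,-0.6,0.1,8],[0,0,0,8,-0.8,0.1,8],[0,0,0,10,-1,0.1,8],[0,0,0,12,-1.3,0.1,8],[0,0,0,14,-1.5,0.1,8],[0,0,0,16,-1.7,0.1,8],[0,0,0,18,-1.9,0.1,8],[0,0,0,20,-2.1,0.1,8],[0,0,0,22,-2.3,0.1,8],[0,0,0,24,-2.5,0.1,8],[0,0,0,26,-2.7,0.1,8],[0,0,0,28,-2.9,0.1,8],[0,0,0,30,-3.1,0.1,8]]

```text
clock: 12.2
tcp_pos: [0.5346, -0.0269, 0.0337]
orientation: [-0.0, 0.052, 0.999, 0.0]
wrist_force: [-0.8, 0.7, -1.9]
finger_gap: 0.014
grip_force: 78.3
```

Call:
carry_out:
  plan:
    - [[0,0,0,2,-0.2,0.1,8],[0,0,0,4,-0.4,0.1,8],[0,0,0,6,-0.6,0.1,8],[0,0,0,8,-0.8,0.1,8],[0,0,0,10,-1,0.1,8],[0,0,0,12,-1.3,0.1,8],[0,0,0,14,-1.5,0.1,8],[0,0,0,16,-1.7,0.1,8],[0,0,0,18,-1.9,0.1,8],[0,0,0,20,-2.1,0.1,8],[0,0,0,22,-2.3,0.1,8],[0,0,0,24,-2.5,0.1,8],[0,0,0,26,-2.7,0.1,8],[0,0,0,28,-2.9,0.1,8],[0,0,0,30,-3.1,0.1,8]]

```text
clock: 13.7
tcp_pos: [0.5646, -0.03, 0.0338]
orientation: [-0.0, 0.052, 0.999, 0.0]
wrist_force: [-0.5, 0.0, -1.1]
finger_gap: 0.0142
grip_force: 78.3
```

```bash
python3 look.py 4
```

```text
[ 0.56460448 -0.02998267  0.03379747] [-0.53145269  0.00443736 -1.05961992] [0.00156451 0.13149016 0.04798458]
```

View pics/g4.png

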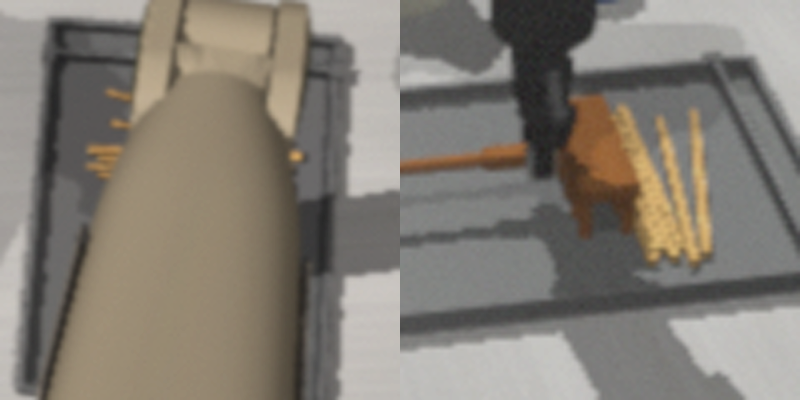

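Four sticks now run parallel along the prongs and the two farthest are about to be met. Nothing has ridden up. I'll continue, then slow down.

Call:
carry_out:
  plan:
    - [[0,0,0,2,-0.2,-0.2,8],[0,0,0,4,-0.4,-0.2,8],[0,0,0,6,-0.6,-0.2,8],[0,0,0,8,-0.8,-0.2,8],[0,0,0,10,-1,-0.2,8],[0,0,0,12,-1.3,-0.2,8],[0,0,0,14,-1.5,-0.2,8],[0,0,0,16,-1.7,-0.2,8],[0,0,0,18,-1.9,-0.2,8],[0,0,0,20,-2.1,-0.2,8],[0,0,0,22,-2.3,-0.2,8],[0,0,0,24,-2.5,-0.2,8],[0,0,0,26,-2.7,-0.2,8],[0,0,0,28,-2.9,-0.2,8],[0,0,0,30,-3.1,-0.2,8],[0,0,0,32,-3.3,-0.2,8],[0,0,0,34,-3.5,-0.2,8],[0,0,0,36,-3.8,-0.2,8],[0,0,0,38,-4,-0.2,8],[0,0,0,40,-4.2,-0.2,8]]

```text
clock: 15.8
tcp_pos: [0.6046, -0.0342, 0.0337]
orientation: [0.0, 0.052, 0.999, 0.0]
wrist_force: [-1.7, 0.2, 2.4]
finger_gap: 0.0147
grip_force: 78.8
```

Call:
carry_out:
  plan:
    - [[0,0,0,1,-0.1,0,8],[0,0,0,2,-0.2,0,8],[0,0,0,3,-0.3,0,8],[0,0,0,4,-0.4,0,8],[0,0,0,5,-0.5,0,8],[0,0,0,6,-0.6,0,8],[0,0,0,7,-0.7,0,8],[0,0,0,8,-0.8,0,8],[0,0,0,9,-0.9,0,8],[0,0,0,10,-1,0,8]]

```text
clock: 16.8
tcp_pos: [0.6145, -0.0352, 0.0336]
orientation: [-0.0, 0.052, 0.999, 0.0]
wrist_force: [-2.2, 0.7, 4.1]
finger_gap: 0.0143
grip_force: 78.9
```

Call:
carry_out:
  plan:
    - [[0,0,0,1,-0.1,0,8],[0,0,0,2,-0.2,0,8],[0,0,0,3,-0.3,0,8],[0,0,0,4,-0.4,0,8],[0,0,0,5,-0.5,0,8]]

```text
clock: 17.3
tcp_pos: [0.6195, -0.0357, 0.0337]
orientation: [0.0, 0.052, 0.999, 0.0]
wrist_force: [-2.5, 0.6, 4.4]
finger_gap: 0.0143
grip_force: 79.0
```

Call:
carry_out:
  plan:
    - [[0,0,0,1,-0.1,0.2,8],[0,0,0,2,-0.2,0.2,8],[0,0,0,3,-0.3,0.2,8],[0,0,0,4,-0.4,0.2,8]]

```text
clock: 17.7
tcp_pos: [0.6236, -0.0361, 0.0337]
orientation: [0.0, 0.052, 0.999, 0.0]
wrist_force: [-1.7, 0.2, 2.0]
finger_gap: 0.0145
grip_force: 78.8
```

Call:
carry_out:
  plan:
    - [[0,0,0,1,-0.1,0,8],[0,0,0,2,-0.2,0,8],[0,0,0,3,-0.3,0,8]]

```text
clock: 18.0
tcp_pos: [0.6266, -0.0364, 0.0337]
orientation: [0.0, 0.052, 0.999, 0.0]
wrist_force: [-0.8, -0.1, 0.9]
finger_gap: 0.0144
grip_force: 78.8
```

Call:
carry_out:
  plan:
    - [[0,0,0,0.8,-0.1,0,8],[0,0,0,1.6,-0.2,0,8],[0,0,0,2.4,-0.2,0,8]]

```text
clock: 18.3
tcp_pos: [0.6289, -0.0366, 0.0337]
orientation: [-0.0, 0.052, 0.999, 0.0]
wrist_force: [-0.5, -0.1, 0.5]
finger_gap: 0.0143
grip_force: 78.6
```

Call:
carry_out:
  plan:
    - [[0,0,0,0.8,-0.1,0,8],[0,0,0,1.6,-0.2,0,8],[0,0,0,2.4,-0.2,0,8]]

```text
clock: 18.6
tcp_pos: [0.6297, -0.0366, 0.0337]
orientation: [-0.002, 0.052, 0.999, 0.0]
wrist_force: [-7.6, 0.8, 5.5]
finger_gap: 0.0143
grip_force: 79.3
```

Contact with the divider. I'll ease the floor load and read the force at rest.

Call:
carry_out:
  plan:
    - [[0,0,0,0,0,0.2,8],[0,0,0,0,0,0.2,8]]

```text
clock: 18.8
tcp_pos: [0.6297, -0.0365, 0.0337]
orientation: [-0.001, 0.052, 0.999, 0.0]
wrist_force: [-5.8, 0.4, 2.4]
finger_gap: 0.0143
grip_force: 78.9
```

Call:
carry_out:
  plan:
    - [[0,0,0,0.5,0,0.1,8],[0,0,0,1,-0.1,0.2,8],[0,0,0,1,-0.1,0.2,8]]

```text
clock: 19.1
tcp_pos: [0.6298, -0.0364, 0.0338]
orientation: [-0.002, 0.052, 0.999, 0.0]
wrist_force: [-7.6, 0.0, 3.7]
finger_gap: 0.0145
grip_force: 79.1
```

Call:
carry_out:
  plan:
    - [[0,0,0,0.6,-0.1,0.2,8],[0,0,0,1.2,-0.1,0.4,8],[0,0,0,1.2,-0.1,0.4,8],[0,0,0,1.2,-0.1,0.4,8]]

```text
clock: 19.5
tcp_pos: [0.6299, -0.0364, 0.0339]
orientation: [-0.003, 0.052, 0.999, 0.0]
wrist_force: [-9.8, 0.9, 5.0]
finger_gap: 0.0142
grip_force: 79.2
```

Call:
carry_out:
  plan:
    - [[0,0,0,0.4,0,0.1,8],[0,0,0,0.4,0,0.1,8],[0,0,0,0.4,0,0.1,8],[0,0,0,0.4,0,0.1,8],[0,0,0,0.4,0,0.1,8],[0,0,0,0.4,0,0.1,8],[0,0,0,0.4,0,0.1,8]]

```text
clock: 20.2
tcp_pos: [0.63, -0.0364, 0.034]
orientation: [-0.004, 0.052, 0.999, 0.0]
wrist_force: [-9.3, 1.1, 5.7]
finger_gap: 0.0145
grip_force: 79.3
```

Call:
carry_out:
  plan:
    - [[0,0,0,0,0,0,8],[0,0,0,0,0,0,8],[0,0,0,0,0,0,8],[0,0,0,0,0,0,8],[0,0,0,0,0,0,8],[0,0,0,0,0,0,8],[0,0,0,0,0,0,8]]

```text
clock: 20.9
tcp_pos: [0.63, -0.0364, 0.034]
orientation: [-0.004, 0.052, 0.999, 0.0]
wrist_force: [-11.0, 1.8, 5.5]
finger_gap: 0.0142
grip_force: 79.3
```

```bash
python3 look.py 5
```

```text
[ 0.62997412 -0.03636396  0.03400788] [-11.04940585   1.80431414   5.54660382] [ 0.18711697  2.12011179 -0.15624349]
```

View pics/g5.png

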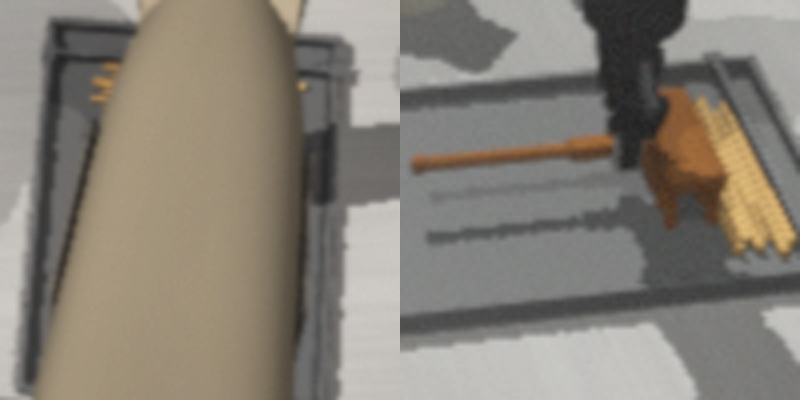

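Side view: the six sticks lie flat and parallel along the prongs, close by the divider, with near ends around crop (735–795, 245). Before backing off I'll check numerically that the far edge of the row meets the divider.

```bash
python3 - <<'E'
from h import *
b=np.load("pics/s5.npy"); hsv=cv2.cvtColor(b,cv2.COLOR_RGB2HSV); H,S,V=[hsv[:,:,i].astype(int) for i in range(3)]
m=(S>80)&(H>14)&(H<25)&(V>95)
T=R.from_euler("z",-0.104).as_matrix(); c=np.array([.601,-.0255,0])
for bl in blobs(m,60):
    ys,xs=np.nonzero(bl); 
    if xs.min()<290: continue
    print("n",bl.sum(),xs.min(),xs.max(),ys.min(),ys.max())
    for y in range(ys.min(),ys.max()+1,4):
        q=xs[ys==y]
        if len(q): l=(ray("side",[(q.min()-.5,y),(q.max()+.5,y)],.014)-c)@T; print(y,l[:,:2].round(4).tolist())
o=cv2.resize(b[180:250,300:350,::-1],(500,700)[::1],interpolation=cv2.INTER_CUBIC)[:590]
cv2.imwrite("pics/z5.png",np.clip(o*1.5,0,255).astype(np.uint8))
E
```

```text
n 425 313 338 200 237
200 [[0.1155, 0.088], [0.1252, 0.0864]]
204 [[0.1126, 0.0658], [0.1411, 0.0611]]
208 [[0.1128, 0.0436], [0.1409, 0.039]]
212 [[0.1099, 0.0225], [0.1408, 0.0175]]
216 [[0.1101, 0.0015], [0.1406, -0.0035]]
220 [[0.1073, -0.0185], [0.1405, -0.024]]
224 [[0.0987, -0.0371], [0.1403, -0.044]]
228 [[0.0961, -0.0562], [0.1431, -0.0639]]
232 [[0.0936, -0.0748], [0.14, -0.0825]]
236 [[0.094, -0.0935], [0.1342, -0.1001]]
```

The row is 47 mm wide (six sticks) and its far edge is constant at local x ≈ 0.1405, parallel to the divider where contact was felt. I'll back off, lift and carry the rake to its old spot.

Call:
carry_out:
  plan:
    - [[0,0,0,-1.5,0.2,0,8],[0,0,0,-4,0.4,0.2,8],[0,0,0,-8,0.8,0.5,8],[0,0,0,-14,1.4,1,8],[0,0,0,-22,2.2,8,8],[0,0,0,-32,3.2,25,8],[0,0,0,-45,4,50,8],[0,0,0,-70,4,68,8],[0,0,0,-105,0,70,8],[0,0,0,-140,-15,70,8],[0,0,0,-160,-45,70,8],[0,0,0.03,-166,-85,70,8],[0,0,0.06,-166,-130,70,8],[0,0,0.09,-166,-175,70,8],[0,0,0.12,-166,-220,70,8],[0,0,0.149,-166,-260,70,8],[0,0,0.149,-166,-290,70,8],[0,0,0.149,-166,-301,70,8],[0,0,0.149,-166,-301,70,8],[0,0,0.149,-166,-301,70,8]]

```text
clock: 23.0
tcp_pos: [0.4675, -0.3367, 0.1048]
orientation: [-0.0, -0.023, 1.0, 0.001]
wrist_force: [0.5, 0.1, -2.0]
finger_gap: 0.0144
grip_force: 78.4
```

```bash
python3 look.py 6; python3 - <<'E'
import numpy as np, cv2
a=np.load("pics/t6.npy"); b=np.load("pics/s6.npy")
o=np.hstack([cv2.resize(x[:,:,::-1],(400,560),interpolation=cv2.INTER_CUBIC) for x in (a[95:193,230:300],b[180:348,230:350])])
cv2.imwrite("pics/v6.png",np.clip(o*1.5,0,255).astype(np.uint8))
E
```

```text
[ 0.46746052 -0.33673856  0.10477052] [ 0.52130024  0.07656131 -2.04006435] [ 0.03634875 -0.0111719   0.03964226]
```

View pics/v6.png

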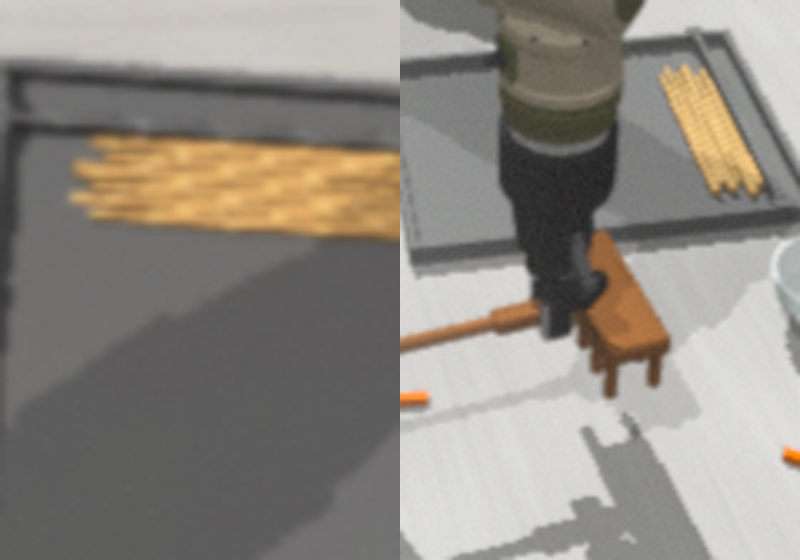

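The sticks lie in one close, parallel row right at the divider. The rake hangs level above its old spot, so I'll set it down.

Call:
carry_out:
  plan:
    - [[0,0,0,0,0,-25,8],[0,0,0,0,0,-50,8],[0,0,0,0,0,-67,8],[0,0,0,0,0,-73,8],[0,0,0,0,0,-75,8],[0,0,0,0,0,-76,8],[0,0,0,0,0,-76.5,8],[0,0,0,0,0,-76.5,8]]

```text
clock: 23.9
tcp_pos: [0.4684, -0.3384, 0.0291]
orientation: [0.001, -0.023, 1.0, -0.001]
wrist_force: [-0.2, -0.4, -1.7]
finger_gap: 0.0144
grip_force: 78.4
```

Call:
carry_out:
  plan:
    - [[0,0,0,0,0,-0.6,8],[0,0,0,0,0,-0.6,8],[0,0,0,0,0,-0.6,8]]

```text
clock: 24.2
tcp_pos: [0.4679, -0.3381, 0.0278]
orientation: [0.0, -0.023, 1.0, -0.0]
wrist_force: [0.4, 1.7, -1.2]
finger_gap: 0.0142
grip_force: 78.4
```

Call:
carry_out:
  plan:
    - [[0,0,0,0,0,-0.5,8],[0,0,0,0,0,-0.7,8],[0,0,0,0,0,-0.7,8]]

```text
clock: 24.5
tcp_pos: [0.4678, -0.3381, 0.0276]
orientation: [0.0, -0.023, 1.0, -0.0]
wrist_force: [-2.0, 0.2, 3.5]
finger_gap: 0.0146
grip_force: 79.2
```

Call:
carry_out:
  plan:
    - [[0,0,0,0,0,0,22],[0,0,0,0,0,0,30],[0,0,0,0,0,0,45],[0,0,0,0,0,0,55],[0,0,0,0,0,0,55],[0,0,0,0,0,0,55],[0,0,0,0,0,20,55],[0,0,0,0,0,50,55],[0,0,0,0,0,90,55],[0,0,0,0,0,130,55],[0,0,0,0,0,170,55],[0,0,0,-30,40,180,55],[0,0,0,-60,80,180,55],[0,0,0,-60,120,180,55],[0,0,0,-60,160,180,55],[0,0,0,-60,200,180,55],[0,0,0,-60,200,180,55],[0,0,0,-60,200,180,55]]

```text
clock: 26.3
tcp_pos: [0.408, -0.1374, 0.2073]
orientation: [0.0, -0.024, 1.0, -0.0]
wrist_force: [0.7, 0.6, -0.0]
finger_gap: 0.0553
grip_force: 0.0
```

```bash
python3 look.py 7; python3 - <<'E'
import numpy as np, cv2
a=np.load("pics/t7.npy"); b=np.load("pics/s7.npy")
o=np.hstack([cv2.resize(x[:,:,::-1],(400,300),interpolation=cv2.INTER_CUBIC) for x in (a,b)])
cv2.imwrite("pics/v7.png",np.clip(o*1.4,0,255).astype(np.uint8))
E
```

```text
[ 0.40804878 -0.13735132  0.20727257] [ 0.71714752  0.58191485 -0.04805694] [-0.01325632  0.00358648  0.0045326 ]
```

View pics/v7.png

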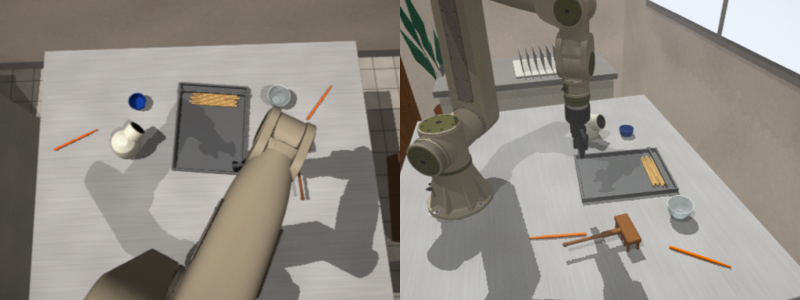

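The rake stands on its prongs on the cart top to the right of the tray. The sticks form one row at the divider and the other things haven't moved, so I'm handing in.

```bash
python3 -c "
from workcell import order; print(order.hand_in())"
```

```text
the job is handed in; nothing more can be done
None
```

I handed the job in at about 26 s: the six chopsticks lie in one close, parallel row against the divider, held at about 10 N for over a second, and the rake stands back on its prongs clear of the tray with the other things left where they were; the judge's verdict was not shown.

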